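# Open the tight blue paint pot in the bench brace

## Task

Stand the square jar with the blue cap fully down in the square pocket of the plywood brace block with its tight cap still on, so that the jar cannot turn. Then unscrew the cap anticlockwise until its thread lets go, turn no further, and lift it straight off. Finish still holding the cap, right way up and still, just above the open jar (clear of it by about 2 cm), with the jar left seated in the block and untouched by the robot, and leave the other things on the bench where they are.

Things in the scene. Friction and masses are not known exactly. Their poses are not given: they have to be found in the camera images.
- jar: White square jar, blue label, blue cap; about 0.33 kg in all (varies by a third). Body 48 x 48, 45 high; round neck above it, flat rim 34 across at 72 above the underside. Origin: centre of underside; z up, x and y square to the sides. Starts upright on the bench, at any yaw, cap tight; it may be lifted and carried by the cap.
- cap: Blue ribbed round cap of the jar, 50 across, 30 high, 50 g; white dot on top near the edge. Origin: centre of its open LOWER edge, 50 above the jar's underside when tight (top at 80; 5 gap to the square shoulder). z up, x to the dot; when tight x = the jar's x. Once free it lifts straight up: lugs clear the tracks after 10 of rise, lower edge passes the rim after 22.
- cap_mark (a point): Point on the cap's side by the dot: 25 out along cap x, 26 above its lower edge. Anticlockwise from above by about 1.05 rad from tight the thread lets go; a stop blocks at about 1.65; 1.35 is mid free range. Cap climbs about 2 on the way (or may be held at its height). A sprung seal pushes it up with about 12 N when tight; turning takes about 0.2-0.5 N m.
- brace: Fixed plywood block 110 x 110, 35 high; one square pocket in the middle of its top, sides parallel to the block's: 52 wide (2 play each side), 25 deep, floor 10 above the bench, 4 chamfer round the mouth. Origin: centre of underside; x and y square to its sides. The jar fits in any quarter turn; seated, its shoulder is 55 and the cap top 90 above the bench.
- yellow_jar: Look-alike jar of the same outside size with a yellow cap and yellow label; not wanted; origin at the centre of its underside
- white_drum: White model oil drum, 84 across, 120 high; origin at the centre of its underside
- dark_drum: Charcoal model oil drum, 84 across, 120 high; origin at the centre of its underside
- brush_pot: Charcoal open pot 80 across, 120 high, with brushes standing up to 250 high; origin at the centre of its underside
- spray_orange: Spray can with an orange band and black cap, 65 across, 195 high; origin at the centre of its underside
- spray_blue: Spray can with a blue band and white cap, 65 across, 195 high; origin at the centre of its underside
Mind the look-alikes: they are no part of the job. What is meant by the cap is not yellow, and is the smaller of those in its own colour. Leave any pink look-alike of the jar alone.

How it is judged:
By the outcome, as a careful person would: the job done as asked, in the order asked, and still so for the second after the job is handed in, while the arm keeps its last pose, push and grip.
It also fails if it takes over 38 s, if anything falls off the work surface, if the arm or the gripper's body presses on something with over 40 N, if the wrist force passes 120 N, or if a joint passes its speed limit or range.

## Robot

A 7-joint arm with a two-finger parallel gripper is mounted at the origin on the work surface. World frame = base frame: x ahead of the robot, y to its left, z up, the work surface at z = 0. Lengths are in m, angles in rad, forces in N, time in s.
With the tool pointing down it reaches from about 0.4 to 0.85 m from the base axis. Payload 4.5 kg.
Tool frame: the origin (TCP) lies midway between the tips of the shut fingers; the grasp point (between the pads) lies manip.pinch_z behind it (manip.pinch_z is the distance from the TCP to the grasp point, in m); z points along the fingers, y is the line along which they close (so a half turn about z gives the same grasp; the last joint's range is limited). The gripper opens to 85 mm and grips with 20 to 120 N. Pads are 22 mm wide; open, the fingers measure 114 mm over their backs; the gripper's body (76 mm by 85 mm) begins 54 mm behind the grasp point. The pads swing forward as they close: fully open they stand 13 mm farther back than shut.
Start: joints at [-1.169, 0.689, -0.195, 1.565, 0.157, 0.902, -0.215], TCP at [0.225, 0.583, 0.231] pointing down, gripper open.
Joint ranges: [-3.01, 3.01], [-0.46, 2.08], [-1.47, 1.51], [0.13, 2.56], [-1, 4.14], [0.04, 2.09], [-2.66, 2.66]. Speed limits (rad/s): [2.57, 2.57, 3.14, 3.14, 3.14, 3.14, 3.14].

## Interface

Orientations are given as a 3x3 rotation matrix whose columns are the frame's x, y, z axes.
In Python, from workcell import manip gives the robot as it stands. The module is installed in compiled form; this text tells all that it offers.
- The arm moves only by the tool apply_moves, never from a script. Its argument "steps" is a list that holds one entry, the list of rows, each a list of 6 numbers: the shift along the tool's x, y, z normalised to -1 to 1, where 1 is 1000 mm, then the turn, a rotation vector about the tool's x, y, z normalised to -1 to 1, where 1 is 0.15 rad. A call has 1 to 20 rows; each row shifts and turns the commanded pose from where the row before left it, along the tool's axes as they then stand; what a row does not reach is not made up. A row lasts 1/8 s, in which the tool goes at most 62.5 mm and 10.7 degrees, less where a joint would pass 70% of its speed; a pose out of reach is approached as far as the arm can. A call with a number of a shift or a turn outside -1 to 1 is refused whole. A call with a gripper value outside its range is refused whole. "fingers" is the opening, from -1 (shut) to 1 (fully open), set as the call begins (left out, the last holds). The fingers move at their own pace and stop on an object; "grip_force" is the grip in N (left out, the last holds). Time passes only in rows, so rows that do not move let the fingers close. It gives the time, the measured TCP pose, the force, the opening and the grip force at its end, in the units of the state.
- manip.get_obs(): the state, without advancing time (a new reading comes with each control period).
- manip.read_camera(name): name is "side" or "top" or "wrist"; returns the picture (384x512x3 uint8, red, green, blue); there is no depth.
- manip.camera_model(name): a dict with "intrinsics" (3x3 intrinsics, pixels), "k1" (the pictures are not rectified: a ray, as slopes to the right and down, at radius r is drawn at 1 + k1 r^2 times it, then the intrinsics apply), "extrinsics" (4x4, takes a point from camera to world coordinates). Camera axes: x right, y down, z forward; pixel columns grow to the right and rows downward; lengths in m; the calibration is good to about 2 mm. A picture is of the moment at which its call begins: read the wrist's pose just before it. camera_model takes no time and is no camera call; for the wrist camera it gives the pose at the moment of the call.
- manip.finish_job(): hands the job in; it is judged then, once.
Trained networks look in the newest picture that a camera, given by its name, has taken for a name from the list of things; names that differ only in an ending like _2 or _b are one class to them, and where a whole thing is asked for, a point or a joint stands for the part that bears it (a point fixed in the world has none). Each returns a list of dicts, best first, with "score" (0 to 1); they miss things now and then, are a little off and sometimes report something else, mostly with a low value. They report only what shows in the picture. A call takes as long as a camera call. They do not tell look-alikes from the thing itself.
- manip.silhouettes(label, camera): "pixels" (384x512 bool, what is visible of it).
- manip.spot_point(label, camera): "centre" ([x, y, z] in m, in world coordinates, good to about 4 mm: a listed point, or the origin of a listed thing).
The state is a dict: "time_s": time; "qpos": joint angles; "joint_velocities": joint speeds; "effort": joint torques, N m; "ee_pos": TCP position; "tcp_rot": TCP orientation; "wrist_force": force on the tool from outside, world axes, zero at the start; "wrist_torque": the same for the moment, N m; "width": finger opening in m; "grasp_force": force on a finger pad.
Only numpy, scipy, OpenCV 4.12 (cv2) and the standard library are available. Lean on these libraries where they do the work, as an engineer would, in place of code of your own. Each camera call takes 0.05 s, during which the arm holds its last target. There are 200 camera calls.

## Working session

There is one attempt and no reset: what is moved stays moved. The work goes in short steps, Python scripts to look and compute and a tool call to move; the robot and the scene stay as the last step left them, time stands still between calls to the robot, and variables do not carry over. Pictures are saved under pics/ and viewed, at most 10 in all, crops included, and the job is handed in when it is done.

Besides the shell and the picture viewer there is one more tool, called after "Emit:" in YAML: its name, and indented under it one key for each argument. apply_moves: Moves the arm, as the interface text tells. Scaled input: -1 to 1 covers 1000 mm each way for a shift and 0.15 rad each way for a turn. Its arguments: {"type":"object","properties":{"steps":{"type":"array","items":{"type":"array","items":{"type":"array","items":{"type":"number"}}}},"fingers":{"type":"number"},"grip_force":{"type":"number"}},"required":["steps"]}

```bash
mkdir -p pics
cat > h.py <<'E'
import numpy as np, cv2
from workcell import manip
def snap(c,name):
    im=manip.read_camera(c); cv2.imwrite(f'pics/{name}.png',im[:,:,::-1]); return im
def px(P,c):
    m=manip.camera_model(c);E=np.linalg.inv(np.array(m['extrinsics']));p=E[:3,:3]@np.array(P)+E[:3,3]
    x,y=p[:2]/p[2];s=1+m['k1']*(x*x+y*y);K=np.array(m['intrinsics']);return (K@[x*s,y*s,1])[:2]
def ray(u,v,z,c):
    m=manip.camera_model(c);K=np.array(m['intrinsics']);d=np.linalg.solve(K,[u,v,1])[:2];x=d.copy()
    for _ in range(20): x=d/(1+m['k1']*(x@x))
    E=np.array(m['extrinsics']);w=E[:3,:3]@[x[0],x[1],1];o=E[:3,3];return o+w*(z-o[2])/w[2]
E
python3 - <<'E'
from h import *
o=manip.get_obs();print(o['ee_pos'],o['tcp_rot'],o['width'],manip.pinch_z,o['time_s'])
a=snap('top','top0');b=snap('side','side0')
cv2.imwrite('pics/both.png',np.hstack([a,b])[:,:,::-1][:, :, :])
im=cv2.resize(np.hstack([a,b]),(800,300));
for l in ['jar','cap','cap_mark','brace','yellow_jar','brush_pot']:
  for c in ['top','side']:
    for r in manip.spot_point(l,c)[:4]: print(l,c,np.round(r['centre'],3),round(r['score'],2),px(r['centre'],c).round())
E
```

```text
[0.22452889 0.58255988 0.23045037] [[-9.33183207e-01  3.59400647e-01 -5.26194125e-04]
 [ 3.59400992e-01  9.33181412e-01 -1.83801262e-03]
 [-1.69548347e-04 -1.90431720e-03 -9.99998172e-01]] 0.08525144736529079 0.0187 0.0
jar top [ 0.341  0.231 -0.002] 0.6 [192. 266.]
jar top [0.455 0.204 0.003] 0.4 [202. 230.]
jar side [0.344 0.229 0.004] 0.94 [192. 178.]
jar side [ 0.454  0.208 -0.   ] 0.58 [229. 180.]
jar side [ 0.69  -0.33   0.002] 0.51 [360. 328.]
cap top [0.423 0.311 0.002] 0.93 [168. 240.]
cap top [0.453 0.208 0.049] 0.72 [198. 228.]
cap top [ 0.441  0.117 -0.003] 0.69 [229. 234.]
cap side [ 0.439  0.115 -0.   ] 0.89 [225. 200.]
cap side [0.418 0.308 0.001] 0.74 [216. 162.]
cap side [0.453 0.207 0.052] 0.55 [228. 165.]
cap_mark top [0.415 0.102 0.022] 0.8 [233. 242.]
cap_mark top [0.387 0.306 0.039] 0.65 [166. 250.]
cap_mark top [ 0.44  -0.259 -0.   ] 0.57 [348. 235.]
cap_mark top [0.46  0.23  0.072] 0.48 [190. 225.]
cap_mark side [0.417 0.103 0.024] 0.9 [216. 196.]
cap_mark side [0.389 0.302 0.037] 0.76 [206. 154.]
cap_mark side [0.46  0.229 0.075] 0.66 [229. 154.]
brace top [ 0.538 -0.015 -0.003] 0.78 [271. 204.]
brace top [0.744 0.043 0.004] 0.64 [253. 144.]
brace top [ 0.441 -0.263 -0.002] 0.63 [349. 235.]
brace side [ 0.537 -0.012  0.001] 0.83 [266. 228.]
yellow_jar top [ 0.442 -0.263  0.002] 0.55 [349. 234.]
yellow_jar side [ 0.444 -0.259  0.002] 0.98 [233. 311.]
brush_pot top [0.459 0.228 0.072] 0.72 [190. 225.]
brush_pot top [0.701 0.228 0.001] 0.6 [198. 156.]
brush_pot side [ 0.706  0.224 -0.002] 0.84 [314. 171.]
```

View pics/top0.png

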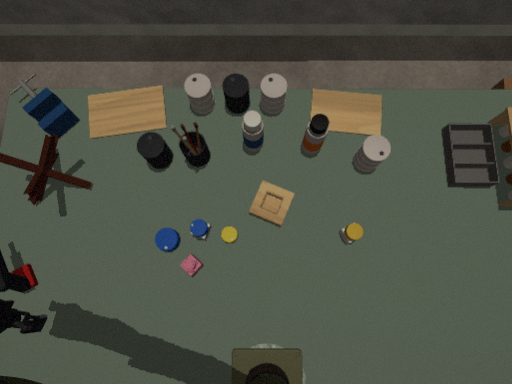

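View pics/side0.png

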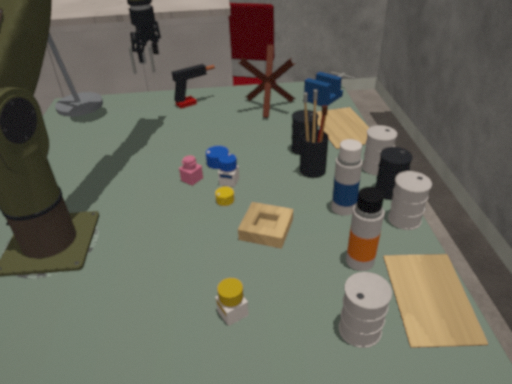

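The candidates for the blue cap are the jar's cap at top-view (199,228), the larger loose blue cap at (167,240), the pink jar at (191,265), the loose yellow cap at (229,235) and the yellow jar at (353,232). The one at (199,228) fits, because it is blue, the smaller of the two blues, and sits on a white square jar. I'll go above it and confirm with the wrist camera.

Emit:
apply_moves:
  steps:
    - [[-0.035, -0.027, 0, 0, 0, 0], [-0.035, -0.027, 0, 0, 0, 0], [-0.035, -0.027, 0, 0, 0, 0], [-0.035, -0.027, 0, 0, 0, 0], [-0.035, -0.027, 0, 0, 0, 0], [-0.035, -0.027, 0, 0, 0, 0], [-0.035, -0.027, 0, 0, 0, 0], [-0.035, -0.027, 0, 0, 0, 0], [-0.035, -0.027, 0, 0, 0, 0], [-0.035, -0.024, 0, 0, 0, 0], [0, 0, 0, 0, 0, 0]]
  fingers: 1

```text
time_s: 2.08
ee_pos: [0.4575, 0.2043, 0.2313]
tcp_rot: [[-0.93, 0.367, 0.001], [0.367, 0.93, -0.002], [-0.002, -0.001, -1.0]]
wrist_force: [-0.1, 1.1, 0.2]
width: 0.0856
grasp_force: 0.0
```

Run:
```python
from h import *
o=manip.get_obs();print(o['ee_pos'],o['tcp_rot'],o['qpos'],o['time_s'])
a=snap('wrist','w1');cv2.imwrite('pics/w1b.png',cv2.resize(a,(768,576))[:,:,::-1])
for l in ['jar','cap','cap_mark','brace']:
    for r in manip.spot_point(l,'wrist')[:4]: print(l,np.round(r['centre'],4),round(r['score'],2),px(r['centre'],'wrist').round())
# brace yaw from top camera
t=manip.read_camera('top')
s=manip.silhouettes('brace','top')
for r in s[:2]:
    c=max(cv2.findContours(r['pixels'].astype(np.uint8),0,1)[0],key=cv2.contourArea)
    b=cv2.boxPoints(cv2.minAreaRect(c)); P=[ray(*p,0.035,'top')[:2] for p in b]
    print(r['score'],np.mean(P,0),np.round(P,3),[np.arctan2(*(P[(i+1)%4]-P[i])[::-1])%(np.pi/2) for i in range(4)])
```

```text
[0.45751704 0.20426132 0.23126104] [[-0.9303786   0.36659814  0.00120683]
 [ 0.36659541  0.93037829 -0.00200763]
 [-0.00185881 -0.00142544 -0.99999726]] [-0.35368632  0.5336874  -0.2477869   1.9314138   0.198626    0.69980368
  0.47452427] 2.075
jar [ 0.4522  0.2041 -0.0019] 0.81 [252. 158.]
jar [ 0.3412  0.2299 -0.0016] 0.62 [239.  71.]
cap [ 0.424   0.3091 -0.0031] 0.85 [317. 111.]
cap [0.455  0.2023 0.0518] 0.75 [250. 170.]
cap [ 0.437   0.1171 -0.0022] 0.63 [190. 170.]
cap_mark [0.4164 0.1015 0.0262] 0.87 [168. 166.]
cap_mark [0.4598 0.2292 0.0834] 0.74 [274. 173.]
cap_mark [0.3877 0.3031 0.034 ] 0.57 [310.  85.]
brace [ 5.379e-01 -1.720e-02  1.000e-04] 0.6 [140. 259.]
```

View pics/w1b.png

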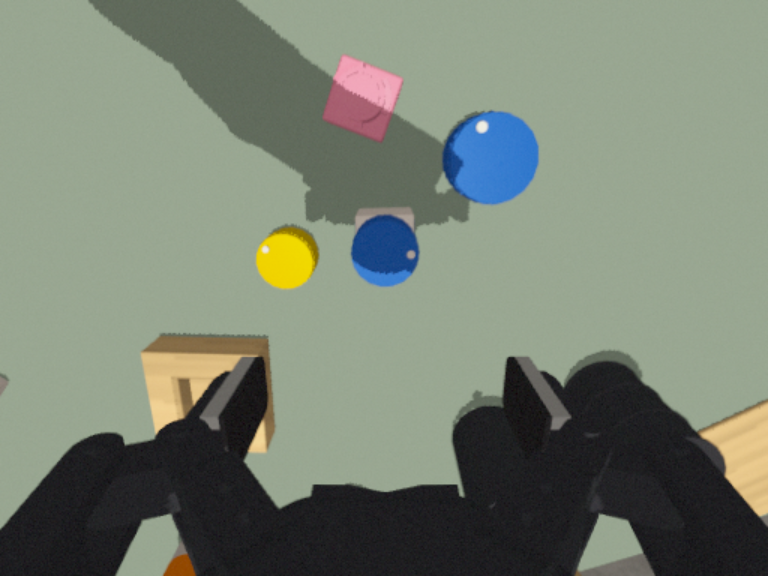

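The white square jar with the smaller blue cap is at (385,250), the larger loose blue cap at (490,157), the loose yellow cap at (287,258) and the pink jar at (363,97). The brace is at (207,393), and jar and brace both lie nearly square to the tool. Next I'll measure the jar and brace yaw precisely.

Run:
```python
from h import *
a=cv2.imread('pics/w1.png');hsv=cv2.cvtColor(a,cv2.COLOR_BGR2HSV)
m=cv2.inRange(hsv,(100,120,60),(125,255,255));m[:, :225]=0;m[:,285:]=0;m[:135]=0;m[200:]=0
ys,xs=np.nonzero(m);print('cap bbox',xs.min(),xs.max(),ys.min(),ys.max())
# top circle fit: project model circles (top z .08, bottom z .05) and match silhouette
from scipy.optimize import minimize
c=max(cv2.findContours(m,0,1)[0],key=cv2.contourArea)
def cost(p):
    th=np.linspace(0,2*np.pi,60);pts=[px([p[0]+.025*np.cos(t),p[1]+.025*np.sin(t),z],'wrist') for z in(.05,.08) for t in th]
    h=cv2.convexHull(np.float32(pts)); im=np.zeros(m.shape,np.uint8);
    return np.mean([cv2.pointPolygonTest(h,(float(q[0][0]),float(q[0][1])),True)**2 for q in cv2.convexHull(c)])
r=minimize(cost,[.455,.203],method='Nelder-Mead',options=dict(xatol=2e-4,maxiter=60,initial_simplex=[[.455,.203],[.46,.203],[.455,.208]]));print('cap',r.x,r.fun)
d=ray(411/1.5,255/1.5,.08,'wrist')[:2];print('dot',d,np.arctan2(*(d-r.x)[::-1]))
# jar shoulder back edge in 768 image (358,208)-(412,208)
p,q=ray(358/1.5,209/1.5,.045,'wrist'),ray(412/1.5,209/1.5,.045,'wrist');print('jaredge',p,q,np.arctan2(*(q-p)[1::-1]),np.linalg.norm(p-q))
# brace: print corners by wood segmentation
w=cv2.inRange(hsv,(8,50,110),(25,200,255));w[:,190:]=0;w[:215]=0
k=max(cv2.findContours(w,0,1)[0],key=cv2.contourArea);print(cv2.approxPolyDP(k,4,True)[:,0].tolist())
for n in ['top']:
    manip.read_camera(n)
    t=cv2.imread('pics/top0.png');h2=cv2.cvtColor(t,cv2.COLOR_BGR2HSV);w=cv2.inRange(h2,(8,50,90),(25,220,255));b=np.zeros_like(w);b[175:235,240:305]=w[175:235,240:305]
    k=max(cv2.findContours(b,0,1)[0],key=cv2.contourArea);B=cv2.boxPoints(cv2.minAreaRect(k));P=np.array([ray(*x,.035,n)[:2] for x in B]);print(P.mean(0),P.round(3).tolist(),[np.arctan2(*(P[(i+1)%4]-P[i])[::-1])%(np.pi/2) for i in range(4)])
```

```text
cap bbox 234 278 144 190Traceback (most recent call last):
  File "<stdin>", line 12, in <module>
    res = _minimize_neldermead(fun, x0, args, callback, bounds=bounds,
                               **options)
    fxr = func(xr)
    fx = function(np.copy(x), *(wrapper_args + args))
  File "<stdin>", line 9, in cost
  File "h.py", line 6, in px
    m=manip.camera_model(c);E=np.linalg.inv(np.array(m['extrinsics']));p=E[:3,:3]@np.array(P)+E[:3,3]
ValueError: time passes only in moves, steps and waits
```

```bash
sed -i 's/^def snap/import functools\n@functools.cache\ndef cam(c): return manip.camera_model(c)\ndef snap/; s/m=manip.camera_model(c)/m=cam(c)/' h.py
python3 - <<'E'
from h import *
from scipy.optimize import minimize
a=cv2.imread('pics/w1.png');hsv=cv2.cvtColor(a,cv2.COLOR_BGR2HSV)
m=cv2.inRange(hsv,(100,120,60),(125,255,255));m[:, :225]=0;m[:,285:]=0;m[:135]=0;m[200:]=0
c=max(cv2.findContours(m,0,1)[0],key=cv2.contourArea)
def cost(p):
    th=np.linspace(0,2*np.pi,60);pts=[px([p[0]+.025*np.cos(t),p[1]+.025*np.sin(t),z],'wrist') for z in(.05,.08) for t in th]
    h=cv2.convexHull(np.float32(pts))
    return np.mean([cv2.pointPolygonTest(h,(float(q[0][0]),float(q[0][1])),True)**2 for q in cv2.convexHull(c)])
r=minimize(cost,[.455,.203],method='Nelder-Mead',options=dict(maxiter=60,initial_simplex=[[.455,.203],[.46,.203],[.455,.208]]));print('cap',r.x,r.fun)
d=ray(411/1.5,255/1.5,.08,'wrist')[:2];print('dot',d,np.arctan2(*(d-r.x)[::-1]))
p,q=ray(358/1.5,209/1.5,.045,'wrist'),ray(412/1.5,209/1.5,.045,'wrist');print('jaredge',p,q,np.arctan2(*(q-p)[1::-1]),np.linalg.norm(p-q))
w=cv2.inRange(hsv,(8,50,110),(25,200,255));w[:,190:]=0;w[:215]=0
k=max(cv2.findContours(w,0,1)[0],key=cv2.contourArea);print(cv2.approxPolyDP(k,4,True)[:,0].tolist())
t=cv2.imread('pics/top0.png');h2=cv2.cvtColor(t,cv2.COLOR_BGR2HSV);w=cv2.inRange(h2,(8,50,90),(25,220,255));b=np.zeros_like(w);b[175:235,240:305]=w[175:235,240:305]
k=max(cv2.findContours(b,0,1)[0],key=cv2.contourArea);B=cv2.boxPoints(cv2.minAreaRect(k));P=np.array([ray(*x,.035,'top')[:2] for x in B]);print(P.mean(0),P.round(3).tolist(),[np.arctan2(*(P[(i+1)%4]-P[i])[::-1])%(np.pi/2) for i in range(4)])
E
```

```text
cap [0.44993215 0.21213074] 0.25724150992266753
dot [0.45771453 0.23006188] 1.1613149992197764
jaredge [0.4161054  0.20245928 0.045     ] [0.4314835 0.2426689 0.045    ] 1.205511868547591 0.0430499666907507
[[94, 234], [104, 289], [122, 278], [161, 237], [174, 236], [179, 270], [165, 301], [177, 301], [182, 288], [178, 226], [106, 224]]
[ 0.5387182  -0.01591799] [[0.508, 0.057], [0.614, 0.015], [0.569, -0.09], [0.465, -0.046]] [np.float64(1.190520360903995), np.float64(1.1675028766915445), np.float64(1.1708738920463562), np.float64(1.1763290765225232)]
```

```bash
cat > fit.py <<'E'
from h import *
from scipy.optimize import minimize
def fit(img,c,box,p0,z0=.05,lo=(100,120,50),hi=(125,255,255)):
    a=cv2.imread(img);m=cv2.inRange(cv2.cvtColor(a,cv2.COLOR_BGR2HSV),lo,hi);k=np.zeros_like(m);x0,x1,y0,y1=box;k[y0:y1,x0:x1]=m[y0:y1,x0:x1]
    q=cv2.convexHull(max(cv2.findContours(k,0,1)[0],key=cv2.contourArea))
    th=np.linspace(0,2*np.pi,60)
    def cost(p):
        h=cv2.convexHull(np.float32([px([p[0]+.025*np.cos(t),p[1]+.025*np.sin(t),z],c) for z in(z0,z0+.03) for t in th]))
        # two-sided: contour pixel centres should lie ~0.5px inside
        return np.mean([(cv2.pointPolygonTest(h,(float(s[0][0]),float(s[0][1])),True)-.4)**2 for s in q])
    p0=np.array(p0);r=minimize(cost,p0,method='Nelder-Mead',options=dict(maxiter=60,initial_simplex=[p0,p0+[.006,0],p0+[0,.006]]));return r.x.round(4),round(r.fun,2),q.reshape(-1,2).min(0),q.reshape(-1,2).max(0)
E
python3 - <<'E'
from fit import *
o=manip.get_obs();print(o['ee_pos'],o['time_s'])
print(fit('pics/w1.png','wrist',(225,285,135,200),(.453,.207)))
print(fit('pics/top0.png','top',(188,212,215,240),(.453,.207)))
print(fit('pics/side0.png','side',(216,240,154,178),(.453,.207)))
E
```

```text
[0.45472198 0.20940103 0.23136286] 2.425
(array([0.45  , 0.2121]), np.float64(0.05), array([234, 144], dtype=int32), array([278, 190], dtype=int32))
(array([0.4534, 0.2044]), np.float64(0.03), array([190, 219], dtype=int32), array([207, 236], dtype=int32))
(array([0.4479, 0.2069]), np.float64(1.19), array([216, 154], dtype=int32), array([235, 170], dtype=int32))
```

Emit:
apply_moves:
  steps:
    - [[0, -0.003, 0.04, 0, 0, 0], [0, 0, 0.04, 0, 0, 0], [0, 0, 0.04, 0, 0, 0], [0, 0, 0.03, 0, 0, 0], [0, 0, 0, 0, 0, 0], [0, 0, 0, 0, 0, 0], [0, 0, 0, 0, 0, 0]]

```text
time_s: 3.3
ee_pos: [0.455, 0.206, 0.0826]
tcp_rot: [[-0.933, 0.359, 0.002], [0.359, 0.933, 0.001], [-0.002, 0.002, -1.0]]
wrist_force: [-0.2, 0.8, -0.2]
width: 0.0855
grasp_force: 0.0
```

Run:
```python
from fit import *
o=manip.get_obs();cam('wrist');print(o['ee_pos'],o['tcp_rot'],o['joint_velocities'].round(3) if hasattr(o['joint_velocities'],'round') else o['joint_velocities'])
a=snap('wrist','w2')
cv2.imwrite('pics/w2b.png',cv2.resize(a,(768,576))[:,:,::-1])
```

```text
[0.45503911 0.2060368  0.0826124 ] [[-0.93316642  0.35943741  0.00227562]
 [ 0.35944101  0.93316671  0.00142979]
 [-0.00160961  0.00215218 -0.99999639]] [ 0.    -0.     0.002  0.004  0.001 -0.005 -0.001]
```

View pics/w2b.png

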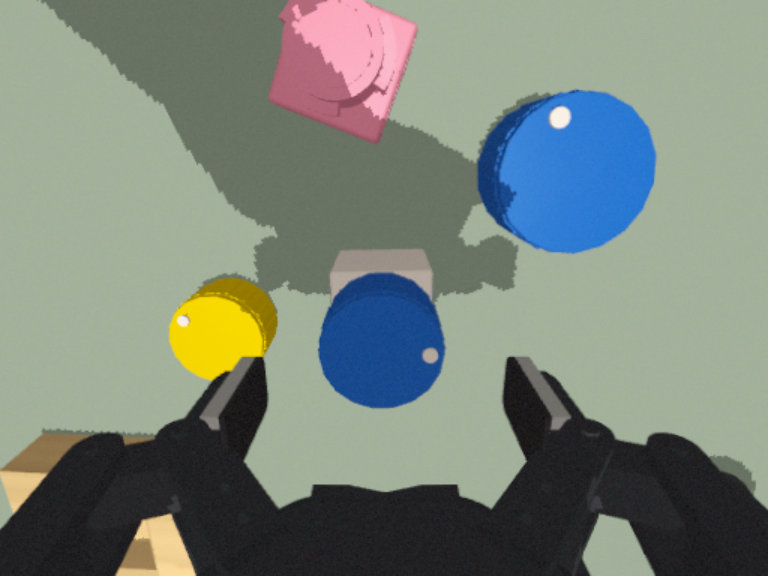

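The cap, centred at (382,345), sits between the open fingers at (235,400) and (540,400). The jar's back shoulder edge runs level from (332,278) to (432,276).

Run:
```python
from fit import *
print(fit('pics/w2.png','wrist',(205,305,170,280),(.453,.207)))
g=cv2.cvtColor(cv2.imread('pics/w2.png'),cv2.COLOR_BGR2HSV)
m=cv2.inRange(g,(0,0,110),(20,70,220))+cv2.inRange(g,(150,0,110),(180,70,220));k=np.zeros_like(m);k[160:202,215:295]=m[160:202,215:295]
q=cv2.approxPolyDP(cv2.convexHull(max(cv2.findContours(k,0,1)[0],key=cv2.contourArea)),2,True)[:,0];print(q.tolist())
for z,pp in ((.0,[(335/1.5,251/1.5),(425/1.5,250/1.5)]),(.045,[(330/1.5,278/1.5),(433/1.5,276/1.5)])):
  p,r=[ray(*s,z,'wrist') for s in pp];print(p,r,np.linalg.norm(p-r),np.arctan2(*(r-p)[1::-1]))
d=ray(430/1.5,355/1.5,.08,'wrist');print(d)
```

```text
(array([0.4532, 0.206 ]), np.float64(0.24), array([212, 182], dtype=int32), array([296, 271], dtype=int32))
[[288, 182], [287, 199], [221, 200], [220, 181], [227, 167], [281, 166]]
[0.42298736 0.18940367 0.        ] [0.44067202 0.23685696 0.        ] 0.05064150531658817 1.2140655086872296
[0.42572266 0.19126101 0.045     ] [0.44186291 0.23576901 0.045     ] 0.04734416282622904 1.2229081587152004
[0.46071373 0.22382064 0.08      ]
```

Emit:
apply_moves:
  steps:
    - [[0.0017, 0, 0.02, 0, 0, 0], [0, 0, 0.0145, 0, 0, 0], [0, 0, 0, 0, 0, 0], [0, 0, 0, 0, 0, 0]]

```text
time_s: 3.85
ee_pos: [0.4529, 0.2061, 0.0471]
tcp_rot: [[-0.933, 0.36, 0.0], [0.36, 0.933, 0.0], [-0.0, 0.0, -1.0]]
wrist_force: [0.6, 0.6, -0.1]
width: 0.0852
grasp_force: 0.0
```

Emit:
apply_moves:
  steps:
    - [[0, 0, 0, 0, 0, 0], [0, 0, 0, 0, 0, 0], [0, 0, 0, 0, 0, 0], [0, 0, 0, 0, 0, 0], [0, 0, 0, 0, 0, 0], [0, 0, 0, 0, 0, 0]]
  fingers: -1
  grip_force: 70

```text
time_s: 4.6
ee_pos: [0.4527, 0.2057, 0.0473]
tcp_rot: [[-0.933, 0.36, 0.0], [0.36, 0.933, -0.0], [-0.0, -0.0, -1.0]]
wrist_force: [0.1, -1.3, 5.3]
width: 0.0489
grasp_force: 71.2
```

Emit:
apply_moves:
  steps:
    - [[0, 0, -0.03, 0, 0, 0], [0, 0, -0.04, 0, 0, 0], [-0.015, -0.016, -0.03, 0, 0, 0], [-0.025, -0.028, 0, 0, 0, 0.23], [-0.03, -0.033, 0, 0, 0, 0], [-0.03, -0.033, 0, 0, 0, 0], [-0.025, -0.028, 0, 0, 0, 0], [-0.02, -0.022, 0, 0, 0, 0], [-0.015, -0.016, 0, 0, 0, 0], [0, 0, 0, 0, 0, 0], [0, 0, 0, 0, 0, 0], [0, 0, 0, 0, 0, 0]]

```text
time_s: 6.1
ee_pos: [0.5324, -0.0163, 0.1467]
tcp_rot: [[-0.921, 0.39, -0.001], [0.39, 0.921, 0.001], [0.001, 0.001, -1.0]]
wrist_force: [0.0, -0.6, -4.5]
width: 0.0485
grasp_force: 74.4
```

Run:
```python
from fit import *
o=manip.get_obs();cam('wrist');print(o['ee_pos'],o['tcp_rot'],o['qpos'])
a=snap('wrist','w3');b=snap('side','s3');t=snap('top','t3')
S=cv2.resize(b[130:290,170:380],(525,400),interpolation=2);
cv2.imwrite('pics/c3.png',np.vstack([np.hstack([cv2.resize(a,(448,336)),cv2.resize(b[140:284,190:342],(352,336))]),np.hstack([cv2.resize(t[160:250,220:340],(352,264)),np.zeros((264,448,3),np.uint8)])])[:,:,::-1])
for c in('top','side','wrist'):
  for l in('brace','jar'):
    print(c,l,[(np.round(r['centre'],4).tolist(),round(r['score'],2)) for r in manip.spot_point(l,c)[:3]])
```

```text
[ 0.53235583 -0.01631073  0.14665703] [[-9.21017465e-01  3.89520553e-01 -7.53979614e-04]
 [ 3.89519886e-01  9.21017621e-01  8.94579008e-04]
 [ 1.04288542e-03  5.30232836e-04 -9.99999316e-01]] [ 0.10954683  0.70265887 -0.27121842  1.92169719  0.32965489  0.56083626
  0.78900965]
top brace [([0.5396, -0.0165, -0.0009], 0.72)]
top jar [([0.3411, 0.2328, 0.0006], 0.87), ([0.5333, -0.0172, 0.0976], 0.43), ([0.6961, 0.3558, -0.0004], 0.17)]
side brace [([0.5368, -0.0154, 0.0031], 0.6)]
side jar [([0.5353, -0.0162, 0.1009], 0.74), ([0.3414, 0.2334, 0.0044], 0.64)]
wrist brace [([0.5383, -0.017, 0.0007], 0.89), ([0.5397, 0.0052, 0.1808], 0.68)]
wrist jar [([0.5314, -0.019, 0.0972], 0.93)]
```

View pics/c3.png

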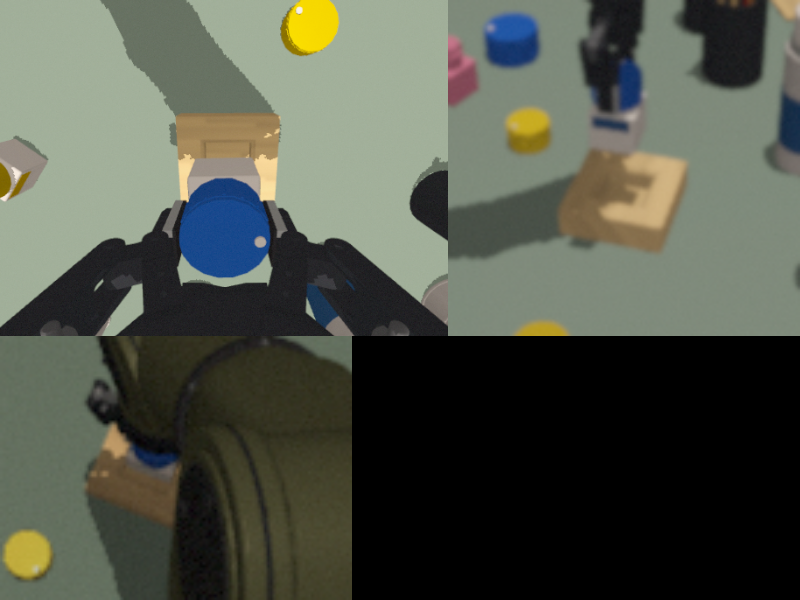

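The wrist view (top left) shows the jar held upright over the brace. The brace's back edge runs from (177,114) to (279,114) and the far pocket edge lies around y≈142. I'll enlarge this area to check the relative yaw and offset.

Run:
```python
import cv2
a=cv2.imread('pics/w3.png')[110:240,190:335];cv2.imwrite('pics/c4.png',cv2.resize(a,None,fx=4.5,fy=4.5,interpolation=cv2.INTER_CUBIC))
```

```text
(no output)
```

View pics/c4.png

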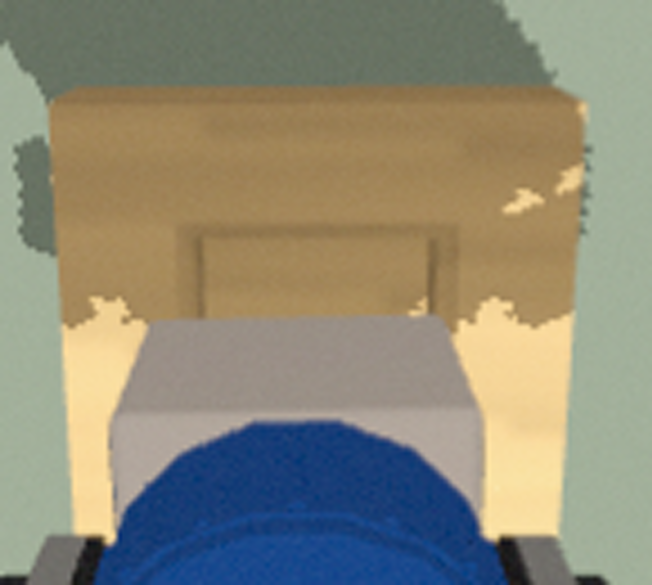

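The jar's lower back edge runs from (149,320) to (440,318) and its shoulder edge from (110,412) to (483,407). The brace's back top edge runs from (50,105) to (587,103) and the pocket's outer chamfer edge from (178,228) to (460,228).

Run:
```python
from fit import *
R=np.array(manip.get_obs()['tcp_rot'])
def e(n,x0,y0,x1,y1,z,half):
    p,q=[ray(190+x/4.5,110+y/4.5,z,'wrist') for x,y in((x0,y0),(x1,y1))];a=np.arctan2(*(q-p)[1::-1]);m=(p+q)[:2]/2
    print(n,'yaw',a.round(4),'len',np.linalg.norm(p-q).round(4),'centre',(m+half*np.array([np.sin(a),-np.cos(a)])).round(4))
e('brace back',50,105,587,103,.035,.055)
e('pocket chamfer',178,228,460,228,.035,.030)
e('jar bottom',149,320,440,318,.0994,.024)
e('jar shoulder',110,412,483,407,.1444,.024)
print(fit('pics/w3.png','wrist',(190,320,195,330),(.532,-.017),.1494))
```

```text
brace back yaw 1.1727 len 0.1098 centre [ 0.54   -0.0153]
pocket chamfer yaw 1.169 len 0.0593 centre [ 0.5408 -0.0156]
jar bottom yaw 1.176 len 0.0468 centre [ 0.5345 -0.0181]
jar shoulder yaw 1.1832 len 0.0469 centre [ 0.5335 -0.0171]
(array([ 0.5334, -0.0172]), np.float64(0.63), array([204, 204], dtype=int32), array([308, 316], dtype=int32))
```

Emit:
apply_moves:
  steps:
    - [[0, 0, 0.02, 0, 0, 0], [0, 0, 0.02, 0, 0, 0], [0, 0, 0.01, 0, 0, 0], [0, 0, 0, 0, 0, 0], [0, 0, 0, 0, 0, 0], [0, 0, 0, 0, 0, 0]]

```text
time_s: 7.3
ee_pos: [0.5334, -0.0178, 0.0975]
tcp_rot: [[-0.92, 0.392, 0.001], [0.392, 0.92, 0.0], [-0.001, 0.001, -1.0]]
wrist_force: [-0.3, -0.6, -3.2]
width: 0.049
grasp_force: 74.3
```

Run:
```python
from fit import *
o=manip.get_obs();cam('wrist');print(o['ee_pos'],o['joint_velocities'],o['time_s'])
a=snap('wrist','w4')[110:240,190:335]
cv2.imwrite('pics/c5.png',cv2.resize(a,None,fx=4.5,fy=4.5,interpolation=cv2.INTER_CUBIC)[:,:,::-1])
z=o['ee_pos'][2]-.0473
print(fit('pics/w4.png','wrist',(190,320,195,330),(.54,-.016),z+.05))
import json;m=cam('wrist');json.dump({k:np.array(v).tolist() for k,v in m.items()},open('w4.json','w'))
```

```text
[ 0.53341838 -0.01778525  0.09745663] [ 0.00026976  0.00287768  0.00055284  0.00327217 -0.00022325 -0.00216493
 -0.00179459] 7.3
(array([ 0.5339, -0.0171]), np.float64(0.57), array([204, 204], dtype=int32), array([308, 316], dtype=int32))
```

View pics/c5.png

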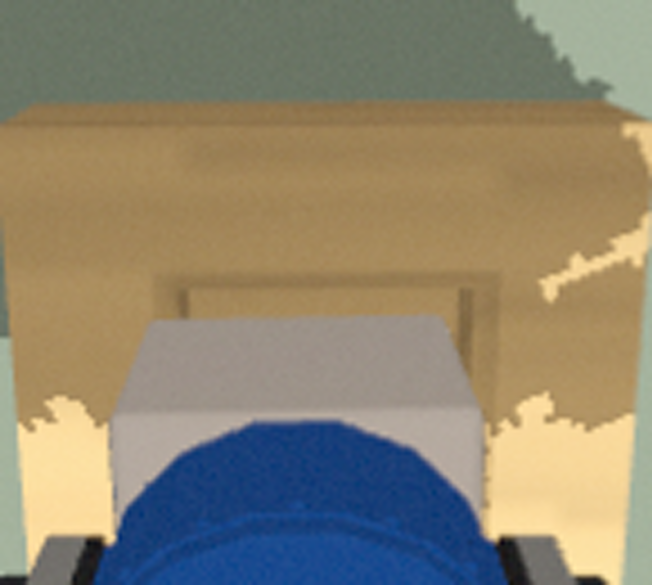

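The pocket's outer chamfer edge runs from (153,277) to (500,274), and the jar's lower edge from (149,320) to (440,317). The jar therefore needs a small shift towards the right and up in the image.

Run:
```python
from fit import *
R=np.array(manip.get_obs()['tcp_rot'])
def e(n,x0,y0,x1,y1,z,half):
    p,q=[ray(190+x/4.5,110+y/4.5,z,'wrist') for x,y in((x0,y0),(x1,y1))];a=np.arctan2(*(q-p)[1::-1]);m=(p+q)[:2]/2
    c=m+half*np.array([np.sin(a),-np.cos(a)]);print(n,'yaw',a.round(4),'len',np.linalg.norm(p-q).round(4),'centre',c.round(4));return c
b=e('pocket chamfer',153,277,500,274,.035,.030)
i=e('pocket inner',182,290,470,287,.031,.026)
e('brace back',0,125,652,122,.035,.055)
j=e('jar bottom',149,320,440,317,.0502,.024)
s=e('jar shoulder',110,412,483,407,.0952,.024)
for d in(b-j,b-s): print(R[:2,:2].T@d)
```

```text
pocket chamfer yaw 1.1775 len 0.0596 centre [ 0.5395 -0.0141]
pocket inner yaw 1.1794 len 0.0506 centre [ 0.539  -0.0138]
brace back yaw 1.1734 len 0.108 centre [ 0.5385 -0.0139]
jar bottom yaw 1.1792 len 0.0468 centre [ 0.5348 -0.018 ]
jar shoulder yaw 1.1828 len 0.0469 centre [ 0.5338 -0.0171]
[-0.00276557  0.00547188]
[-0.00405505  0.00501935]
```

Emit:
apply_moves:
  steps:
    - [[-0.0034, 0.005, 0, 0, 0, 0], [0, 0, 0.006, 0, 0, 0], [0, 0, 0.008, 0, 0, 0], [0, 0, 0.006, 0, 0, 0], [0, 0, 0.005, 0, 0, 0], [0, 0, 0, 0, 0, 0], [0, 0, 0, 0, 0, 0]]

```text
time_s: 8.22
ee_pos: [0.5381, -0.0145, 0.0719]
tcp_rot: [[-0.92, 0.392, 0.0], [0.392, 0.92, 0.0], [-0.0, 0.0, -1.0]]
wrist_force: [0.2, 0.1, -4.3]
width: 0.0487
grasp_force: 74.3
```

Emit:
apply_moves:
  steps:
    - [[0, 0, 0.006, 0, 0, 0], [0, 0, 0.005, 0, 0, 0], [0, 0, 0.004, 0, 0, 0], [0, 0, 0, 0, 0, 0], [0, 0, 0, 0, 0, 0]]

```text
time_s: 8.85
ee_pos: [0.5378, -0.0147, 0.0574]
tcp_rot: [[-0.92, 0.392, -0.0], [0.392, 0.92, -0.0], [-0.0, -0.0, -1.0]]
wrist_force: [-2.7, -1.0, 5.4]
width: 0.0485
grasp_force: 75.5
```

Emit:
apply_moves:
  steps:
    - [[0, 0, 0, 0, 0, -0.7], [0, 0, 0, 0, 0, -0.7], [0, 0, -0.0004, 0, 0, -0.7], [0, 0, -0.0004, 0, 0, -0.7], [0, 0, -0.0004, 0, 0, -0.7], [0, 0, -0.0004, 0, 0, -0.7], [0, 0, 0, 0, 0, 0], [0, 0, 0, 0, 0, 0]]

```text
time_s: 9.85
ee_pos: [0.5384, -0.0144, 0.0586]
tcp_rot: [[-0.975, -0.224, 0.001], [-0.224, 0.975, 0.0], [-0.001, 0.0, -1.0]]
wrist_force: [0.0, 0.1, 1.2]
width: 0.0484
grasp_force: 74.9
```

Run:
```python
from fit import *
o=manip.get_obs();cam('wrist');R=np.array(o['tcp_rot']);print(o['ee_pos'],R[:2,1],np.arctan2(R[1,1],R[0,1]),o['wrist_force'],o['wrist_torque'],o['qpos'][6])
snap('wrist','w6')
print(fit('pics/w6.png','wrist',(190,320,195,330),(.538,-.0145),.061))
def dot(f):
    g=cv2.imread(f);h=cv2.cvtColor(g,cv2.COLOR_BGR2HSV);m=cv2.inRange(h,(0,0,120),(180,90,255));k=np.zeros_like(m);k[235:310,222:305]=m[235:310,222:305]
    n,_,st,ce=cv2.connectedComponentsWithStats(k);return [(st[i].tolist(),ce[i].round(1)) for i in range(1,n) if 15<st[i][4]<300]
for f in('w4','w6'): print(f,dot(f'pics/{f}.png'))
```

```text
[ 0.53840521 -0.01440073  0.05855665] [-0.22434088  0.97451073] 1.7970629476010587 [0.03686595 0.08071667 1.22481952] [ 0.02828342 -0.02122073  0.02047176] 1.1255791928388321
(array([ 0.539 , -0.0135]), np.float64(0.82), array([204, 204], dtype=int32), array([308, 316], dtype=int32))
w4 [([291, 270, 14, 13, 143], array([297., 276.])), ([286, 291, 19, 19, 164], array([298.5, 303.4]))]
w6 [([291, 270, 14, 13, 144], array([297.1, 276. ])), ([286, 291, 19, 19, 161], array([298.5, 303.5]))]
```

Run:
```python
from fit import *
b=snap('side','s6');w=cv2.imread('pics/w6.png')[:,:,::-1]
cv2.imwrite('pics/c6.png',np.hstack([cv2.resize(w[110:320,160:350],(380,420)),cv2.resize(b[170:254,225:309],(420,420),interpolation=2)])[:,:,::-1])
```

```text
(no output)
```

View pics/c6.png

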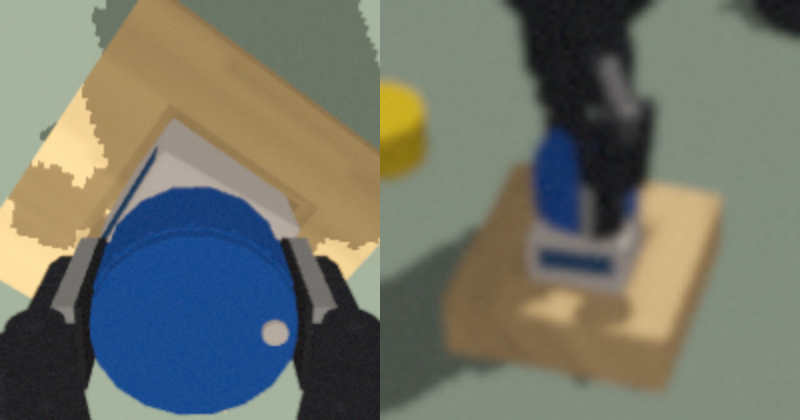

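The jar sits in the pocket square to the brace. The cap turned with the tool without slipping: the dot stayed at (275,333) in the left crop. I'll carry on to about 1.25 rad in total.

Emit:
apply_moves:
  steps:
    - [[0, 0, -0.0002, 0, 0, -0.7], [0, 0, -0.0002, 0, 0, -0.7], [0, 0, -0.0002, 0, 0, -0.7], [0, 0, 0, 0, 0, -0.7], [0, 0, 0, 0, 0, -0.7], [0, 0, 0, 0, 0, -0.7], [0, 0, 0, 0, 0, 0], [0, 0, 0, 0, 0, 0]]

```text
time_s: 10.95
ee_pos: [0.5387, -0.0143, 0.0597]
tcp_rot: [[-0.655, -0.756, 0.002], [-0.756, 0.655, 0.0], [-0.001, -0.001, -1.0]]
wrist_force: [0.3, 0.1, 6.0]
width: 0.0486
grasp_force: 75.6
```

Run:
```python
from fit import *
o=manip.get_obs();cam('wrist');R=np.array(o['tcp_rot']);print(o['ee_pos'],np.arctan2(R[1,1],R[0,1]),o['wrist_force'],o['wrist_torque'],o['qpos'])
b=snap('wrist','w7');g=b[...,::-1].copy();h=cv2.cvtColor(g,cv2.COLOR_BGR2HSV);m=cv2.inRange(h,(0,0,120),(180,90,255));k=np.zeros_like(m);k[255:290,270:305]=m[255:290,270:305]
n,_,st,ce=cv2.connectedComponentsWithStats(k);print([(st[i].tolist(),ce[i].round(1)) for i in range(1,n) if st[i][4]>15])
```

```text
[ 0.53867328 -0.01434679  0.05972783] 2.4278242873860685 [0.25694758 0.09985167 5.99513667] [0.07088255 0.17176468 0.00216434] [ 0.23332013  0.89017734 -0.49645452  1.94186814  0.83222435  0.5244498
  1.57313092]
[([291, 270, 14, 13, 147], array([297.2, 276.1]))]
```

Emit:
apply_moves:
  steps:
    - [[0, 0, -0.003, 0, 0, 0], [0, 0, -0.003, 0, 0, 0], [0, 0, 0, 0, 0, 0], [0, 0, 0, 0, 0, 0]]

```text
time_s: 11.5
ee_pos: [0.5378, -0.0147, 0.0648]
tcp_rot: [[-0.654, -0.756, -0.0], [-0.756, 0.654, 0.0], [0.0, 0.0, -1.0]]
wrist_force: [-0.0, -0.5, -2.0]
width: 0.0491
grasp_force: 74.8
```

Emit:
apply_moves:
  steps:
    - [[0, 0, -0.005, 0, 0, 0], [0, 0, -0.003, 0, 0, 0], [0, 0, 0, 0, 0, 0], [0, 0, 0, 0, 0, 0]]

```text
time_s: 12.0
ee_pos: [0.538, -0.0146, 0.073]
tcp_rot: [[-0.654, -0.756, 0.0], [-0.756, 0.654, 0.0], [-0.0, -0.0, -1.0]]
wrist_force: [0.1, -0.7, -1.1]
width: 0.0489
grasp_force: 74.8
```

Run:
```python
from fit import *
print(manip.get_obs()['wrist_force'])
b=snap('side','s8');w=snap('wrist','w8')
cv2.imwrite('pics/c8.png',np.hstack([cv2.resize(w[110:320,160:350],(380,420)),cv2.resize(b[170:254,225:309],(420,420),interpolation=2)])[:,:,::-1])
```

```text
[ 0.10831408 -0.68687695 -1.14466814]
```

View pics/c8.png

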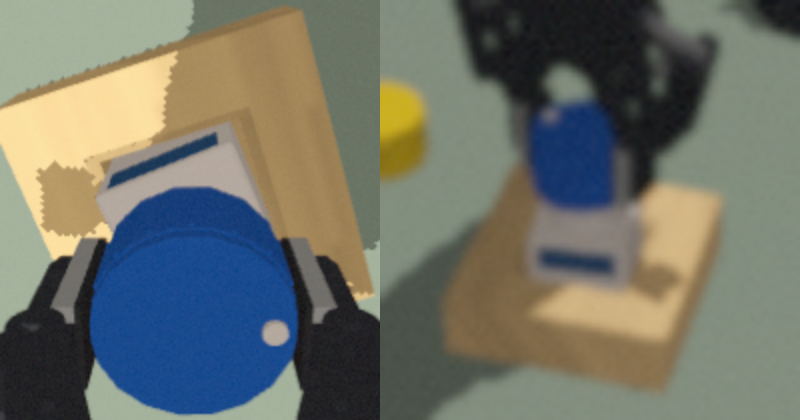

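In the side crop the label stayed at (575,262), so the jar is still seated while the cap rises. I'll continue straight up.

Emit:
apply_moves:
  steps:
    - [[0, 0, -0.007, 0, 0, 0], [0, 0, -0.007, 0, 0, 0], [0, 0, -0.007, 0, 0, 0], [0, 0, -0.006, 0, 0, 0], [0, 0, 0, 0, 0, 0], [0, 0, 0, 0, 0, 0], [0, 0, 0, 0, 0, 0], [0, 0, 0, 0, 0, 0], [0, 0, 0, 0, 0, 0], [0, 0, 0, 0, 0, 0]]

```text
time_s: 13.35
ee_pos: [0.538, -0.0145, 0.0999]
tcp_rot: [[-0.654, -0.756, -0.0], [-0.756, 0.654, 0.0], [-0.0, 0.0, -1.0]]
wrist_force: [-0.5, -2.0, -0.1]
width: 0.0483
grasp_force: 74.8
```

Run:
```python
from fit import *
o=manip.get_obs();print(o['ee_pos'],o['wrist_force'],np.abs(o['joint_velocities']).max())
b=snap('side','s9');w=snap('wrist','w9')
cv2.imwrite('pics/c9.png',np.hstack([cv2.resize(w[110:320,160:350],(380,420)),cv2.resize(b[170:254,225:309],(420,420),interpolation=2)])[:,:,::-1])
```

```text
[ 0.53795065 -0.01451857  0.09991174] [-0.53703418 -2.0300863  -0.13059854] 0.002105410210861947
```

View pics/c9.png

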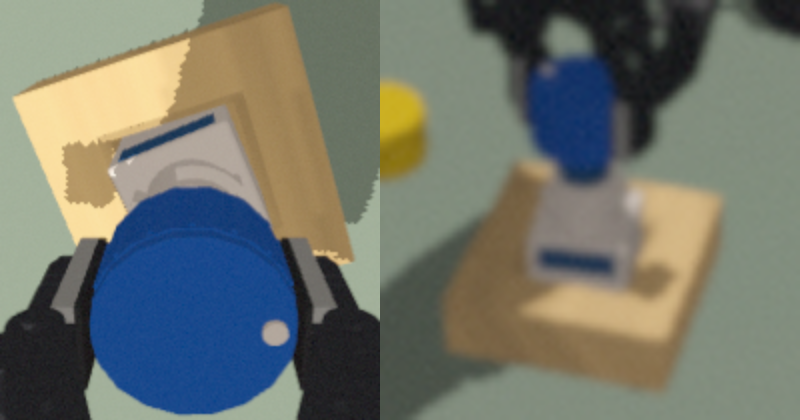

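The cap is held upright above the open jar, whose shoulder now shows at (190,170). The label is still at (575,262), so the jar stayed seated. Handing in.

```bash
python3 -c "
from workcell import manip
print(manip.finish_job())"
```

```text
the job is handed in; nothing more can be done
None
```

I handed the job in at about 13 s: the jar is seated in the brace and its cap came free after about 1.26 rad anticlockwise. The cap is held upright and still about 2 cm above the open jar. No verdict came back.

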